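# Roll the tin out of the cabinet door's way

## Task

The tin lying in front of the small cabinet blocks the swing of its door. With your fingertips on top of the tin, roll it away from the cabinet until it lies at rest on the rubber strip, along the strip and with its whole length on the strip, then take your hand away. Do not pick it up or shove it from behind at its lower half, and leave the cabinet door shut and the other things on the cart where they are.

Things in the scene. Friction and masses are not known exactly. Their poses are not given: they have to be found in the camera images.
- tin: steel tin with paper label, cylinder 60 mm diameter, 120 mm long, 0.2-0.45 kg, lying on its side on the cart top. Origin at its centre, 30 mm up; x = the cylinder's axis, within 0.06 rad of the strip's x; y and z turn as it rolls, z up at start. A fingertip pressed on top moves it half the fingertip's travel; let go at 0.1 m/s it coasts about 10 mm, at 0.3 m/s about 100 mm, and stops
- strip: dark rubber strip let in flush with the beech top, 180 mm long and 32 mm wide, no step at its edges. Origin at its centre, on the surface; x along its length, y across its width, pointing away from the cabinet. The tin starts 115 to 185 mm from it on the -y side. Fixed.
- cab: grey steel cabinet, 200 mm deep, 240 mm wide, 180 mm high, fixed on the cart top beyond the tin on the strip's -y side, its white swing door facing the tin. Origin at the centre of its underside; -x axis points out through the door; the front of the door lies about 115 mm from the origin and its knob stands about 35 mm farther out.
- cab_door0 (a joint): opening angle of the cabinet's door: 0 shut; it swings out towards the tin.
- cup: white ceramic cup, 76 mm across the rim, 90 mm high, standing on the side of the strip away from the cabinet. Origin at the centre of its underside.
- dispenser: silver binder clip dispenser, block 70 x 90 mm and 76 mm high, on the side of the strip away from the cabinet. Origin at the centre of its underside.
- pencil_case: green plastic pencil case, 65 x 200 x 40 mm, its length along its own y, lying off the far end of the tin (robot's far side). Origin at the centre of its underside.
- cube: clear acrylic cube, 55 mm, off the far end of the rubber strip. Origin at the centre of its underside.
Mind the look-alikes: they are no part of the job. What is shaped like the tin but orange, red or yellow is not meant.

How it is judged (in metres and radians):
On the way:
1. the tin has rolled (not slid) by more than 2 rad (angle between tin's own z axis and vertical above 2 rad).
At the end, for the whole second after the job is handed in: The tin rests on its side, its axis within 16 mm of the strip's centre line, within 30 mm of centred lengthwise and within 0.2 rad of the strip's direction; the door is shut (below 0.05 rad) and the other four things are within 12 mm of where they stood (y of tin in the frame of strip between -0.016 and 0.016 m and x of tin in the frame of strip between -0.03 and 0.03 m and angle between the x axis of tin and the x axis of strip, either way round below 0.2 rad and height (world z) of tin below 0.034 m and linear speed of tin below 0.01 m/s and angular speed of tin below 0.3 rad/s and distance of each of cup, dispenser, pencil_case, cube from where it was at the start of the episode below 0.012 m and value of joint cab_door0 below 0.05 rad); the robot touches nothing.
It fails at once if the tin is lifted or tipped up by more than 10 mm (height (world z) of tin above 0.04 m).
It fails at once if the fingers push or pinch the tin at its lower half (contact with the grasp point lower than 50 mm, fingertips about 30 mm) (contact force between the fingers and tin above 0.5 N and height (world z) of the grasp point below 0.05 m).
It fails at once if the cabinet door is opened (value of joint cab_door0 above 0.1 rad).
It fails at once if the cup, dispenser, pencil case or cube is disturbed (distance of any of cup, dispenser, pencil_case, cube from where it was at the start of the episode above 0.012 m).
It also fails if it takes over 64 s, if anything falls off the work surface, if the arm or the gripper's body presses on something with over 40 N, if the wrist force passes 120 N, or if a joint passes its speed limit or range.

## Robot

A 6-joint arm with a two-finger parallel gripper is mounted at the origin on the work surface. World frame = base frame: x ahead of the robot, y to its left, z up, the work surface at z = 0. Lengths are in mm, angles in rad, forces in N, time in s.
With the tool pointing down it reaches from about 300 to 775 mm from the base axis. Payload 14.6 kg.
Tool frame: the origin (TCP) lies midway between the tips of the shut fingers; the grasp point (between the pads) lies 19 mm behind it; y points along the fingers, z is the direction in which the jaws open and shut, and the axes are right-handed (so a half turn about y gives the same grasp; the last joint's range is limited). The gripper opens to 85 mm and grips with 20 to 120 N. Pads are 22 mm wide; open, the fingers measure 114 mm over their backs; the gripper's body (76 mm by 85 mm) begins 54 mm behind the grasp point. The pads swing forward as they close: fully open they stand 13 mm farther back than shut.
Start: joints at [1.158, 0.3, 1.521, -0, 1.321, -0.067], TCP at [186.419, 517.433, 231.281] pointing down, gripper open.
Joint ranges: [-3.03, 3.03], [-0.79, 2.21], [0.23, 2.52], [-1.04, 4.18], [0, 3.07], [-2.55, 2.55]. Speed limits (rad/s): [2.22, 2.22, 2.57, 3.14, 3.14, 3.14].

## Interface

Orientations are given as a unit quaternion [x, y, z, w].
In Python, from plant import arm gives the robot as it stands.
- The arm moves only by the tool move_arm, never from a script. Its argument "steps" is a list that holds one entry, the list of rows, each a list of 7 numbers: the turn, a rotation vector about the tool's x, y, z normalised to -1 to 1, where 1 is 45 degrees, then the shift along the tool's x, y, z normalised to -1 to 1, where 1 is 20 cm, then the opening, from 0 (shut) to 1 (fully open). In form: [[[wx, wy, wz, tx, ty, tz, jaw], ...]]. A call has 1 to 12 rows; each row shifts and turns the commanded pose from where the row before left it, along the tool's axes as they then stand; what a row does not reach is not made up. A row lasts 1/12 s, in which the tool goes at most 41.7 mm and 7.16 degrees, less where a joint would pass 70% of its speed; a pose out of reach is approached as far as the arm can. A call with a number of a shift or a turn outside -1 to 1 is refused whole. A call with a gripper value outside its range is refused whole. The fingers move at their own pace and stop on an object; "force" is the grip in N (left out, the last holds). Time passes only in rows, so rows that do not move let the fingers close. It gives the time, the measured TCP pose, the force and the opening at its end, in the units of the state.
- arm.sense(): the state, without advancing time (a new reading comes with each control period).
- arm.grab_frame(name): name is "scene" or "top"; returns the picture (400x640x3 uint8, blue, green, red); there is no depth.
- arm.camera_params(name): a dict with "camera_matrix" (3x3 intrinsics, pixels), "R" (3x3) and "t" (3): a world point X has camera coordinates R X + t. Camera axes: x right, y down, z forward; pixel columns grow to the right and rows downward; lengths in mm; the calibration is good to about 2 mm. A picture is of the moment at which its call begins. camera_params takes no time and is no camera call.
- arm.close_job(): hands the job in, once; it reports no verdict.
Trained networks look in the newest picture that a camera, given by its name, has taken for a name from the list of things; names that differ only in an ending like _2 or _b are one class to them, and where a whole thing is asked for, a point or a joint stands for the part that bears it (a point fixed in the world has none). Each returns a list of dicts, best first, with "confidence" (0 to 1); they miss things now and then, are a little off and sometimes report something else, mostly with a low value. They report only what shows in the picture. A call takes as long as a camera call. They do not tell look-alikes from the thing itself.
- arm.regions_of(camera, name): "pixels" (400x640 bool, what is visible of it) and "point" ([column, row] as shares, 0 to 1, of the picture: columns of its width, rows of its height, amid what is visible of it).
- arm.landmark_of(camera, name): "point" ([column, row] as shares, 0 to 1, of the picture: columns of its width, rows of its height: a listed point, or the origin of a listed thing).
The state is a dict: "t": time; "joints": joint angles; "dq": joint speeds; "tau": joint torques, N m; "tcp_pos": TCP position; "orientation": TCP orientation; "contact_force": force on the tool from outside, world axes, zero at the start; "ft_torque": the same for the moment, N m; "opening": opening from 0.0 (shut) to 1.0 (fully open).
Only numpy, scipy, OpenCV 4.12 (cv2) and the standard library are available. Lean on these libraries where they do the work, as an engineer would, in place of code of your own. Each camera call takes 0.05 s, during which the arm holds its last target. There are 200 camera calls.

## Working session

There is one attempt and no reset: what is moved stays moved. The work goes in short steps, Python scripts to look and compute and a tool call to move; the robot and the scene stay as the last step left them, time stands still between calls to the robot, and variables do not carry over. Pictures are saved under pics/ and viewed, about 8 in all and at most 12, crops included, and the job is handed in when it is done.

Besides the shell and the picture viewer there is one more tool, called as name(argument=value, ...), one argument or row to a line, values as JSON. move_arm: Moves the arm, as the interface text tells. Scaled input: -1 to 1 covers 20 cm each way for a shift and 45 degrees each way for a turn. Its arguments: {"type":"object","properties":{"steps":{"type":"array"},"force":{"type":"number"}},"required":["steps"]}

```bash
mkdir -p pics; ls
cat > h.py <<'E'
import numpy as np, cv2
from plant import arm
def ray(cam,u,v,z):
    p=arm.camera_params(cam);K=np.array(p["camera_matrix"]);R=np.array(p["R"]);t=np.array(p["t"]).ravel()
    d=R.T@np.linalg.solve(K,[u,v,1]);c=-R.T@t
    return (c+d*(z-c[2])/d[2]).round(1)
E
python3 - <<'E'
from h import *
f={c:arm.grab_frame(c) for c in("scene","top")}
for c in f: cv2.imwrite(f"pics/{c}0.png",f[c])
for n,z in(("tin",30),("strip",0),("cab",0),("cup",0),("dispenser",0),("pencil_case",0),("cube",0)):
  for c in f:
    for r in arm.landmark_of(c,n)[:4]:
      u,v=r["point"][0]*640,r["point"][1]*400
      print(n,c,round(r["confidence"],2),round(u),round(v),ray(c,u,v,z))
print(arm.sense())
E
```

```text
pics
tin scene 0.9 279 210 [ 531.6 -163.2   30. ]
tin scene 0.84 175 286 [ 749.1 -360.7   30. ]
tin scene 0.82 254 122 [ 227.2 -285.7   30. ]
tin scene 0.8 289 157 [ 357.2 -162.9   30. ]
tin top 0.93 410 311 [ 231.9 -282.    30. ]
tin top 0.92 433 119 [ 748.1 -368.1   30. ]
tin top 0.84 364 263 [ 353.8 -165.8   30. ]
tin top 0.61 353 196 [ 533.6 -144.    30. ]
strip scene 0.82 355 224 [538.3  28.6   0. ]
strip top 0.94 288 199 [533.9  35.4   0. ]
strip top 0.68 355 195 [ 542.1 -149.5    0. ]
strip top 0.21 347 137 [ 709.4 -133.     0. ]
cab scene 0.56 189 195 [ 485.8 -416.2    0. ]
cab top 0.22 354 195 [ 542.1 -146.8    0. ]
cup scene 0.84 423 205 [467.  202.6   0. ]
cup top 0.86 227 225 [462. 202.   0.]
dispenser scene 0.56 434 260 [624.2 219.3   0. ]
dispenser top 0.58 222 172 [614.1 220.6   0. ]
pencil_case scene 0.78 281 281 [ 706.4 -136.8    0. ]
pencil_case top 0.81 348 138 [ 705.7 -136.     0. ]
cube scene 0.62 380 285 [697.5  88.7   0. ]
cube top 0.78 269 142 [698.   87.9   0. ]
{'t': 0.8, 'joints': array([ 1.15839454e+00,  2.99891857e-01,  1.52101144e+00, -4.32018996e-06,
        1.32068224e+00, -6.65919779e-02]), 'dq': array([ 2.39598509e-04,  3.71166145e-04, -1.66635446e-03,  2.08910885e-04,
       -1.73249360e-03, -5.58226150e-05]), 'tau': array([-4.02954838e-04, -5.43309903e+01, -3.61975050e+01, -6.48935497e-05,
        5.83717647e-04,  4.04200398e-05]), 'tcp_pos': array([186.4228478 , 517.43174013, 231.28020425]), 'orientation': array([-0.69656119,  0.12165154, -0.12165561,  0.69656538]), 'contact_force': array([-0.13226516, -0.01582442, -0.43702179]), 'ft_torque': array([-0.01999619, -0.01385649,  0.0216744 ]), 'opening': 0.9995677450986719}
```

View pics/top0.png

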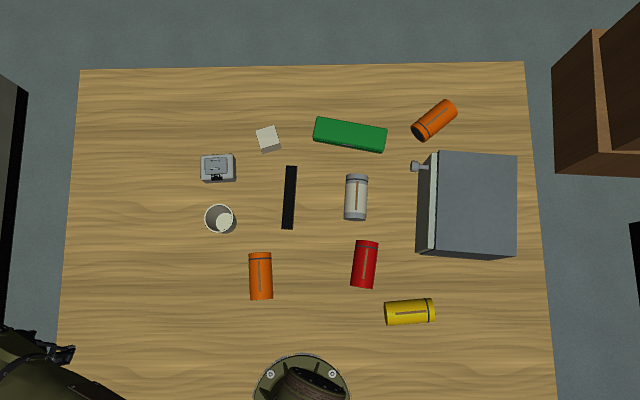

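View pics/scene0.png

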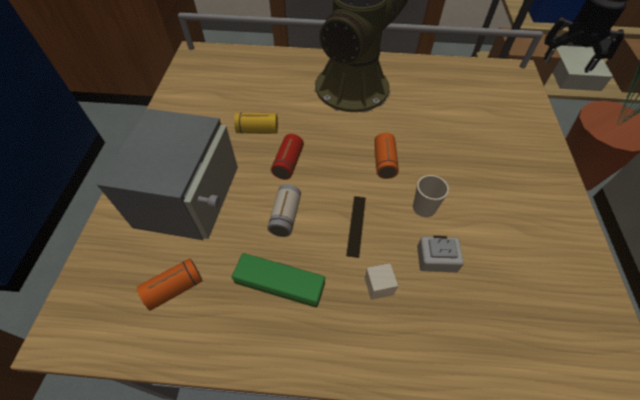

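Candidates shaped like the tin: white/grey at top (356,197) = scene (285,209), red at top (364,264), yellow (410,311), and orange at (260,276) and (434,120). Only the white/grey one fits: it isn't an excluded colour, and it lies between the cabinet door and the strip (288,198). I'll measure both axes and check a crop.

```bash
cat >> h.py <<'E'
def axis(cam,mask,z):
    ys,xs=np.nonzero(mask)
    P=np.array([ray(cam,u,v,z)[:2] for u,v in zip(xs+.5,ys+.5)],np.float32)
    (c,s,a)=cv2.minAreaRect(P); w,V=np.linalg.eigh(np.cov(P.T)); d=V[:,1]*np.sign(V[0,1])
    return np.round(c,1),np.round(P.mean(0),1),np.round(s,1),round(float(np.arctan2(d[1],d[0])),3)
E
python3 - <<'E'
from h import *
f={c:arm.grab_frame(c) for c in("scene","top")}
for c,t,s in(("top",(356,197),(288,198)),("scene",(285,209),(356,226))):
  for n,q,z in(("tin",t,30),("strip",s,0)):
    for r in arm.regions_of(c,n):
      m=r["pixels"]
      if m[q[1]-4:q[1]+5,q[0]-4:q[0]+5].any(): print(c,n,round(r["confidence"],2),m.sum(),axis(c,m,z)); break
  p=arm.camera_params(c); print(c,-np.array(p["R"]).T@np.array(p["t"]).ravel())
g=np.hstack([cv2.resize(f["top"][140:260,260:440],None,fx=2.2,fy=2.2,interpolation=2),cv2.resize(f["scene"][150:270,230:410],None,fx=2.2,fy=2.2,interpolation=2)])
cv2.imwrite("pics/crop1.png",g)
E
```

```text
top tin 0.97 1002 (array([ 531.4, -152. ]), array([ 531.1, -151.5], dtype=float32), array([ 59.4, 128.6]), -0.062)
top strip 0.86 772 (array([538.4,  28.9]), array([539.5,  30. ], dtype=float32), array([ 36.6, 180. ]), -0.071)
top [ 297.04547726  -60.30601687 1259.09459484]
scene tin 0.83 1235 (array([ 529.7, -149.3]), array([ 533.9, -150. ], dtype=float32), array([ 63.6, 156.9]), -0.049)
scene strip 0.57 787 (array([542.3,  31.8]), array([547.3,  30.8], dtype=float32), array([ 33.6, 179.9]), -0.068)
scene [1027.59950875  -20.73875607  792.90128763]
```

View pics/crop1.png

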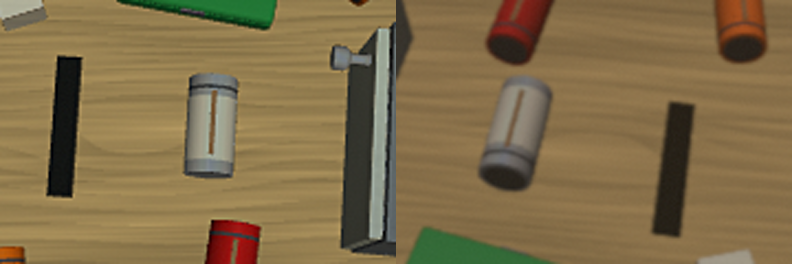

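The crop confirms it: white-labelled tin with grey ends, left crop (211,125) and right crop (517,132), between the black strip and the door. Tin ≈ (531,-151), strip centre ≈ (540,30) with its x at about -0.07 rad, so the gap across the strip is about 181 mm. Next I'll work out the tool axes.

```bash
cat >> h.py <<'E'
from scipy.spatial.transform import Rotation as Ro
def plan(target,yaw=-0.07):
    s=arm.sense(); R=Ro.from_quat(s["orientation"]); M=R.as_matrix()
    sy=np.array([-np.sin(yaw),np.cos(yaw),0])  # strip y
    best=None
    for sg in(1,-1):
        z=sg*sy; y=np.array([0,0,-1.]); x=np.cross(y,z)
        T=np.column_stack([x,y,z]); w=(R.inv()*Ro.from_matrix(T)).as_rotvec()
        if best is None or np.linalg.norm(w)<np.linalg.norm(best[0]): best=(w,T,sg)
    w,T,sg=best; d=np.array(target)-s["tcp_pos"]
    print("t",round(s["t"],2),"tcp",s["tcp_pos"].round(1),"j",s["joints"].round(2),"F",s["contact_force"].round(1))
    print("turn deg",np.degrees(w).round(2),"units",(w/np.radians(45)).round(3),"sgn",sg)
    print("shift now-axes units",(M.T@d/200).round(4),"target-axes units",(T.T@d/200).round(4)); print(T.round(3))
E
python3 -c "
from h import *
plan([531,-151,150]); print(Ro.from_quat(arm.sense()['orientation']).as_matrix().round(3))"
```

```text
t 1.1 tcp [186.4 517.4 231.3] j [ 1.16  0.3   1.52  0.    1.32 -0.07] F [ 0.5 -0.2  0.2]
turn deg [ -0.  -15.8   0. ] units [-0.    -0.351  0.   ] sgn 1
shift now-axes units [ 2.7538  0.4064 -2.5603] target-axes units [ 1.9524  0.4065 -3.2135]
[[ 0.998  0.     0.07 ]
 [-0.07   0.     0.998]
 [ 0.    -1.     0.   ]]
[[ 0.941  0.     0.339]
 [-0.339  0.     0.941]
 [-0.    -1.     0.   ]]
```

move_arm(
  steps=[
    [[0,-0.117,0,0,0,0,0],[0,-0.117,0,0,0,0,0],[0,-0.117,0,0,0,0,0],[0,0,0,0.08,0,-0.13,0],[0,0,0,0.08,0,-0.13,0],[0,0,0,0.08,0,-0.13,0],[0,0,0,0.08,0,-0.13,0],[0,0,0,0.08,0,-0.13,0],[0,0,0,0.08,0,-0.13,0],[0,0,0,0.08,0,-0.13,0],[0,0,0,0.08,0,-0.13,0],[0,0,0,0.08,0,-0.13,0]],
  ],
)

```text
t: 2.1
tcp_pos: [314.1, 272.6, 231.5]
orientation: [-0.707, 0.025, -0.025, 0.707]
contact_force: [-0.2, 0.2, 0.2]
opening: 0.002
```

move_arm(
  steps=[
    [[0,0,0,0.08,0,-0.13,0],[0,0,0,0.08,0,-0.13,0],[0,0,0,0.08,0,-0.13,0],[0,0,0,0.08,0,-0.13,0],[0,0,0,0.08,0,-0.13,0],[0,0,0,0.08,0,-0.13,0],[0,0,0,0.08,0,-0.13,0],[0,0,0,0.08,0,-0.13,0],[0,0,0,0.08,0,-0.13,0],[0,0,0,0.08,0,-0.13,0],[0,0,0,0.08,0,-0.13,0],[0,0,0,0.08,0,-0.13,0]],
  ],
)

```text
t: 3.1
tcp_pos: [483.8, -52.3, 231.4]
orientation: [0.707, -0.025, 0.025, -0.707]
contact_force: [0.8, -0.9, 0.6]
opening: -0.003
```

```bash
python3 -c "
from h import *
plan([531,-163,75])"
```

```text
t 3.1 tcp [483.8 -52.3 231.4] j [-0.18  0.16  1.69  0.    1.29 -1.68] F [ 0.8 -0.9  0.6]
turn deg [ 0.   -0.02  0.02] units [ 0. -0.  0.] sgn 1
shift now-axes units [ 0.274   0.782  -0.5354] target-axes units [ 0.274   0.7819 -0.5355]
[[ 0.998  0.     0.07 ]
 [-0.07   0.     0.998]
 [ 0.    -1.     0.   ]]
```

move_arm(
  steps=[
    [[0,0,0,0.07,0,-0.134,0],[0,0,0,0.07,0,-0.134,0],[0,0,0,0.07,0,-0.134,0],[0,0,0,0.064,0,-0.128,0],[0,0,0,0,0.15,0,0],[0,0,0,0,0.15,0,0],[0,0,0,0,0.15,0,0],[0,0,0,0,0.15,0,0],[0,0,0,0,0.1,0,0],[0,0,0,0,0.08,0,0],[0,0,0,0,0,0,0]],
  ],
)

```text
t: 4.02
tcp_pos: [529.1, -159.8, 72.1]
orientation: [-0.706, 0.027, -0.023, 0.707]
contact_force: [-1.1, -1.1, -0.5]
opening: -0.0
```

Run:
```python
from h import *
plan([531,-161,60])
f={c:arm.grab_frame(c) for c in("scene","top")}
g=np.hstack([cv2.resize(f["top"][140:260,260:440],None,fx=2.2,fy=2.2,interpolation=2),cv2.resize(f["scene"][130:250,210:390],None,fx=2.2,fy=2.2,interpolation=2)])
cv2.imwrite("pics/crop2.png",g)
```

```text
t 4.02 tcp [ 529.1 -159.8   72.1] j [-0.36  0.49  1.66  0.    1.   -1.86] F [-1.1 -1.1 -0.5]
turn deg [-0.09 -0.01 -0.29] units [-0.002 -0.    -0.006] sgn 1
shift now-axes units [ 0.0103  0.0604 -0.0053] target-axes units [ 0.01    0.0605 -0.0052]
[[ 0.998  0.     0.07 ]
 [-0.07   0.     0.998]
 [ 0.    -1.     0.   ]]
```

View pics/crop2.png

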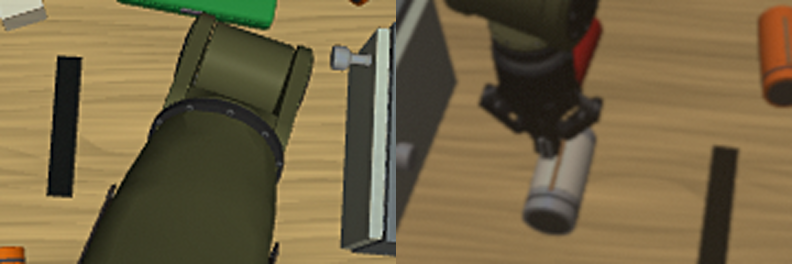

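The fingertips are just above the tin, at right crop (547,148), slightly to the cabinet side of its middle. I'll lower gently to contact.

move_arm(
  steps=[
    [[0,0,0,0,0.03,0,0],[0,0,0,0,0.015,0,0],[0,0,0,0,0.01,0,0],[0,0,0,0,0.005,0,0],[0,0,0,0,0,0,0],[0,0,0,0,0,0,0]],
  ],
)

```text
t: 4.62
tcp_pos: [530.7, -160.4, 63.5]
orientation: [0.707, -0.025, 0.025, -0.707]
contact_force: [0.4, 0.4, -0.0]
opening: -0.001
```

move_arm(
  steps=[
    [[0,0,0,0,0.01,0,0],[0,0,0,0,0.005,0,0],[0,0,0,0,0.005,0,0],[0,0,0,0,0,0,0],[0,0,0,0,0,0,0]],
  ],
)

```text
t: 5.03
tcp_pos: [530.7, -160.5, 59.6]
orientation: [0.707, -0.025, 0.025, -0.707]
contact_force: [-2.6, -0.3, 5.4]
opening: 0.0
```

move_arm(
  steps=[
    [[0,0,0,0,0,0.02,0],[0,0,0,0,0,0.04,0],[0,0,0,0,0,0.04,0],[0,0,0,0,0,0.04,0],[0,0,0,0,0,0.02,0],[0,0,0,0,0,0,0],[0,0,0,0,0,0,0]],
  ],
)

```text
t: 5.62
tcp_pos: [533.3, -128.1, 59.9]
orientation: [0.707, -0.024, 0.025, -0.707]
contact_force: [-1.2, 0.5, 7.6]
opening: -0.003
```

```bash
cat >> h.py <<'E'
def tin(cam,near=None):
    arm.grab_frame(cam); o=[]
    for r in arm.regions_of(cam,"tin"):
        a=axis(cam,r["pixels"],30)
        if -200<a[0][1]<80 and 470<a[0][0]<600:
            d=a[0]-np.array([540,30]); c,s=np.cos(-.07),np.sin(-.07)
            print(cam,round(r["confidence"],2),a,"strip xy",np.round([d@[c,s],d@[-s,c]],1))
E
python3 -c "
from h import *
tin('scene'); tin('top'); plan([531,-161,60])"
```

```text
Traceback (most recent call last):
  File "h.py", line 28, in tin
    a=axis(cam,r["pixels"],30)
  File "h.py", line 9, in axis
    P=np.array([ray(cam,u,v,z)[:2] for u,v in zip(xs+.5,ys+.5)],np.float32)
                ~~~^^^^^^^^^^^
  File "h.py", line 4, in ray
    p=arm.camera_params(cam);K=np.array(p["camera_matrix"]);R=np.array(p["R"]);t=np.array(p["t"]).ravel()
ValueError: time passes only in moves, steps and waits
```

```bash
sed -i 's/p=arm.camera_params(cam);K/p=PC(cam);K/' h.py; sed -i '2a import functools\n@functools.cache\ndef PC(c): return arm.camera_params(c)' h.py
python3 -c "
from h import *
tin('scene'); plan([531,-161,60])"
```

```text
scene 0.88 (array([ 552.1, -135.7]), array([ 559.2, -134.3], dtype=float32), array([ 61.6, 116. ]), -0.125) strip xy [  23.7 -164.4]
t 5.82 tcp [ 533.3 -128.4   59.9] j [-0.3   0.5   1.68  0.    0.96 -1.8 ] F [-1.   0.9  7.1]
turn deg [ 0.02 -0.    0.08] units [ 0.    -0.     0.002] sgn 1
shift now-axes units [ 0.     -0.0003 -0.1634] target-axes units [ 0.     -0.0004 -0.1634]
[[ 0.998  0.     0.07 ]
 [-0.07   0.     0.998]
 [ 0.    -1.     0.   ]]
```

move_arm(
  steps=[
    [[0,0,0,0,-0.05,0,0],[0,0,0,0,0,-0.085,0],[0,0,0,0,0,0,0],[0,0,0,0,0.035,0,0],[0,0,0,0,0.015,0,0],[0,0,0,0,0,0,0],[0,0,0,0,0,0.03,0],[0,0,0,0,0,0.05,0],[0,0,0,0,0,0.05,0],[0,0,0,0,0,0.05,0],[0,0,0,0,0,0.02,0],[0,0,0,0,0,0,0]],
  ],
)

```text
t: 6.82
tcp_pos: [534.9, -104.1, 59.6]
orientation: [0.707, -0.024, 0.025, -0.707]
contact_force: [0.1, -0.0, 9.5]
opening: 0.001
```

```bash
python3 -c "
from h import *
tin('scene'); plan([531,-161,60])"
```

```text
scene 0.95 (array([ 554. , -114.8]), array([ 559.4, -114.7], dtype=float32), array([ 60.7, 112.8]), -0.105) strip xy [  24.1 -143.5]
t 6.92 tcp [ 534.9 -104.6   59.6] j [-0.26  0.49  1.69  0.    0.96 -1.76] F [-0.3  1.4  8.8]
turn deg [0.   0.04 0.06] units [0.    0.001 0.001] sgn 1
shift now-axes units [ 2.000e-04 -2.000e-03 -2.825e-01] target-axes units [ 0.0004 -0.002  -0.2825]
[[ 0.998  0.     0.07 ]
 [-0.07   0.     0.998]
 [ 0.    -1.     0.   ]]
```

move_arm(
  steps=[
    [[0,0,0,0,-0.05,0,0],[0,0,0,0,0,-0.1,0],[0,0,0,0,0,0,0],[0,0,0,0,0.035,0,0],[0,0,0,0,0.015,0,0],[0,0,0,0,0,0,0],[0,0,0,0,0,0.03,0],[0,0,0,0,0,0.05,0],[0,0,0,0,0,0.05,0],[0,0,0,0,0,0.05,0],[0,0,0,0,0,0.02,0],[0,0,0,0,0,0,0]],
  ],
)

```text
t: 7.92
tcp_pos: [536.3, -84.0, 59.6]
orientation: [-0.707, 0.024, -0.025, 0.707]
contact_force: [-1.3, 0.1, 9.5]
opening: -0.002
```

move_arm(
  steps=[
    [[0,0,0,0,-0.05,0,0],[0,0,0,0,0,-0.1,0],[0,0,0,0,0,0,0],[0,0,0,0,0.035,0,0],[0,0,0,0,0.015,0,0],[0,0,0,0,0,0,0],[0,0,0,0,0,0.03,0],[0,0,0,0,0,0.05,0],[0,0,0,0,0,0.05,0],[0,0,0,0,0,0.05,0],[0,0,0,0,0,0.02,0],[0,0,0,0,0,0,0]],
  ],
)

```text
t: 8.92
tcp_pos: [537.7, -64.1, 59.6]
orientation: [-0.707, 0.024, -0.025, 0.707]
contact_force: [-1.8, -0.0, 11.1]
opening: -0.0
```

```bash
python3 -c "
from h import *
tin('scene'); tin('top'); plan([531,-161,60])
f=arm.grab_frame('scene');cv2.imwrite('pics/c3.png',cv2.resize(f[120:300,210:480],None,fx=2.5,fy=2.5))"
```

```text
scene 0.84 (array([556.3, -74.5]), array([562. , -75.7], dtype=float32), array([ 62.8, 120.3]), -0.041) strip xy [  23.6 -103.1]
t 9.12 tcp [537.6 -64.8  59.7] j [-0.19  0.49  1.7   0.    0.95 -1.69] F [-1.4  1.4  9.7]
turn deg [-0.    0.03  0.05] units [-0.     0.001  0.001] sgn 1
shift now-axes units [ 4.000e-04 -1.700e-03 -4.821e-01] target-axes units [ 0.0007 -0.0017 -0.4821]
[[ 0.998  0.     0.07 ]
 [-0.07   0.     0.998]
 [ 0.    -1.     0.   ]]
```

View pics/c3.png

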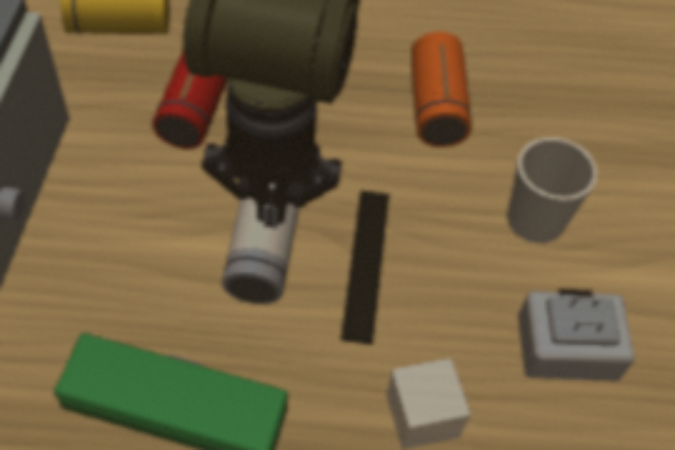

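Right view: the tin (260,250) rolls straight, with the fingertips (270,210) on top and about 103 mm to go. Three more equal strokes.

move_arm(
  steps=[
    [[0,0,0,0,-0.05,0,0],[0,0,0,0,0,-0.1,0],[0,0,0,0,0,0,0],[0,0,0,0,0.035,0,0],[0,0,0,0,0.015,0,0],[0,0,0,0,0,0,0],[0,0,0,0,0,0.03,0],[0,0,0,0,0,0.05,0],[0,0,0,0,0,0.05,0],[0,0,0,0,0,0.05,0],[0,0,0,0,0,0.02,0],[0,0,0,0,0,0,0]],
  ],
)

```text
t: 10.17
tcp_pos: [539.1, -44.0, 59.6]
orientation: [-0.707, 0.024, -0.025, 0.707]
contact_force: [-0.9, 0.7, 11.3]
opening: -0.002
```

move_arm(
  steps=[
    [[0,0,0,0,-0.05,0,0],[0,0,0,0,0,-0.1,0],[0,0,0,0,0,0,0],[0,0,0,0,0.035,0,0],[0,0,0,0,0.015,0,0],[0,0,0,0,0,0,0],[0,0,0,0,0,0.03,0],[0,0,0,0,0,0.05,0],[0,0,0,0,0,0.05,0],[0,0,0,0,0,0.05,0],[0,0,0,0,0,0.02,0],[0,0,0,0,0,0,0]],
  ],
)

```text
t: 11.17
tcp_pos: [540.5, -24.1, 59.6]
orientation: [-0.707, 0.024, -0.025, 0.707]
contact_force: [-1.7, 0.5, 11.5]
opening: -0.0
```

move_arm(
  steps=[
    [[0,0,0,0,-0.05,0,0],[0,0,0,0,0,-0.1,0],[0,0,0,0,0,0,0],[0,0,0,0,0.035,0,0],[0,0,0,0,0.015,0,0],[0,0,0,0,0,0,0],[0,0,0,0,0,0.03,0],[0,0,0,0,0,0.05,0],[0,0,0,0,0,0.05,0],[0,0,0,0,0,0.05,0],[0,0,0,0,0,0.02,0],[0,0,0,0,0,0,0]],
  ],
)

```text
t: 12.17
tcp_pos: [541.9, -4.1, 59.6]
orientation: [-0.707, 0.024, -0.025, 0.707]
contact_force: [-1.9, 0.4, 11.1]
opening: 0.003
```

```bash
python3 -c "
from h import *
tin('scene'); plan([531,-161,60])"
```

```text
scene 0.73 (array([560.9, -13.2]), array([565.6, -14. ], dtype=float32), array([ 63.8, 115.3]), -0.042) strip xy [ 23.9 -41.6]
t 12.27 tcp [541.8  -4.7  59.7] j [-0.08  0.49  1.7   0.    0.95 -1.58] F [-1.8  1.  12. ]
turn deg [-0.01  0.05  0.06] units [-0.     0.001  0.001] sgn 1
shift now-axes units [-1.000e-04 -1.600e-03 -7.833e-01] target-axes units [ 5.000e-04 -1.500e-03 -7.833e-01]
[[ 0.998  0.     0.07 ]
 [-0.07   0.     0.998]
 [ 0.    -1.     0.   ]]
```

move_arm(
  steps=[
    [[0,0,0,0,-0.05,0,0],[0,0,0,0,0,-0.1,0],[0,0,0,0,0,0,0],[0,0,0,0,0.035,0,0],[0,0,0,0,0.015,0,0],[0,0,0,0,0,0,0],[0,0,0,0,0,0.03,0],[0,0,0,0,0,0.05,0],[0,0,0,0,0,0.05,0],[0,0,0,0,0,0.05,0],[0,0,0,0,0,0.02,0],[0,0,0,0,0,0,0]],
  ],
)

```text
t: 13.27
tcp_pos: [543.3, 15.9, 59.7]
orientation: [-0.707, 0.024, -0.025, 0.707]
contact_force: [-1.3, 0.6, 10.8]
opening: -0.002
```

move_arm(
  steps=[
    [[0,0,0,0,-0.05,0,0],[0,0,0,0,0,-0.1,0],[0,0,0,0,0,0,0],[0,0,0,0,0.035,0,0],[0,0,0,0,0.015,0,0],[0,0,0,0,0,0,0],[0,0,0,0,0,0.03,0],[0,0,0,0,0,0.05,0],[0,0,0,0,0,0.05,0],[0,0,0,0,0,0.05,0],[0,0,0,0,0,0.025,0],[0,0,0,0,0,0,0]],
  ],
)

```text
t: 14.27
tcp_pos: [544.7, 36.9, 59.6]
orientation: [-0.707, 0.024, -0.025, 0.707]
contact_force: [-1.1, 0.7, 11.4]
opening: -0.001
```

move_arm(
  steps=[
    [[0,0,0,0,0,0,0],[0,0,0,0,0,0,0],[0,0,0,0,-0.01,0,0],[0,0,0,0,-0.03,0,0],[0,0,0,0,-0.15,0,0],[0,0,0,0,-0.15,0,0],[0,0,0,0,-0.15,0,0],[0,0,0,0,-0.15,-0.1,0],[0,0,0,0,0,-0.2,0],[0,0,0,0,0,-0.2,0],[0,0,0,0,0,-0.2,0],[0,0,0,0,0,-0.2,0]],
  ],
)

```text
t: 15.27
tcp_pos: [531.2, -145.7, 187.3]
orientation: [-0.707, 0.025, -0.024, 0.707]
contact_force: [0.8, 0.4, -0.1]
opening: 0.003
```

move_arm(
  steps=[
    [[0,0,0,-0.1,0,-0.15,0],[0,0,0,-0.1,0,-0.15,0],[0,0,0,-0.1,0,-0.15,0],[0,0,0,-0.1,0,0,0],[0,0,0,-0.1,0,0,0],[0,0,0,0,0,0,0],[0,0,0,0,0,0,0]],
  ],
)

```text
t: 15.85
tcp_pos: [425.4, -227.1, 187.5]
orientation: [-0.707, 0.025, -0.025, 0.707]
contact_force: [0.7, 0.2, 0.2]
opening: 0.001
```

Run:
```python
from h import *
tin('scene'); tin('top'); plan([531,-161,60])
for n in("cup","dispenser","pencil_case","cube"):
  for c in("scene","top"):
    for r in arm.landmark_of(c,n)[:1]:
      u,v=r["point"][0]*640,r["point"][1]*400
      print(n,c,ray(c,u,v,0))
f={c:arm.grab_frame(c) for c in("scene","top")}
g=np.hstack([cv2.resize(f["top"][120:260,200:380],None,fx=2.2,fy=2.2,interpolation=2),cv2.resize(f["scene"][160:300,270:450],None,fx=2.2,fy=2.2,interpolation=2)])
cv2.imwrite("pics/c4.png",g)
```

```text
scene 0.97 (array([544.4,  27.3]), array([548.4,  27. ], dtype=float32), array([ 60.2, 155.4]), -0.08) strip xy [ 4.6 -2.4]
t 16.05 tcp [ 426.3 -226.9  187.2] j [-0.57  0.19  1.76  0.    1.19 -2.07] F [-0.1  0.2  0.3]
turn deg [-0.01  0.04 -0.01] units [-0.     0.001 -0.   ] sgn 1
shift now-axes units [0.4997 0.6358 0.3649] target-axes units [0.4994 0.6358 0.3653]
[[ 0.998  0.     0.07 ]
 [-0.07   0.     0.998]
 [ 0.    -1.     0.   ]]
cup scene [473. 199.   0.]
cup top [462.1 205.2   0. ]
dispenser scene [627.2 220.4   0. ]
dispenser top [614.7 224.4   0. ]
pencil_case scene [ 713. -138.    0.]
cube scene [698.8  86.2   0. ]
cube top [697.6  86.6   0. ]
```

View pics/c4.png

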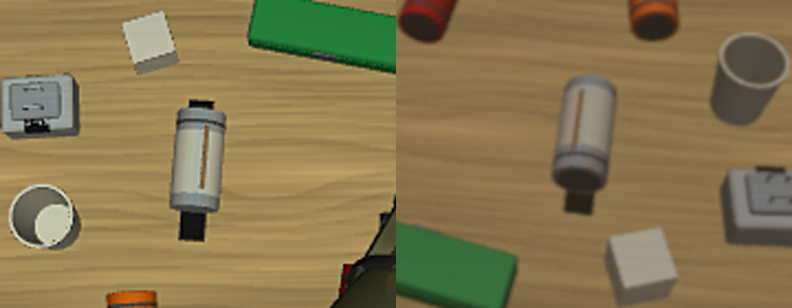

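The tin (top crop 199,160; scene crop 584,133) lies along the strip, with strip showing beyond both ends and the hand clear. I'll check that it's still and that the door area hasn't changed, then hand in.

Run:
```python
from h import *
a=arm.grab_frame("scene"); tin("scene"); tin("top"); b=arm.grab_frame("scene")
print("motion",cv2.absdiff(a[180:260,310:400],b[180:260,310:400]).max())
a0=cv2.imread("pics/scene0.png"); print("door/knob change",cv2.absdiff(a0[185:240,190:225],b[185:240,190:225]).mean(), "others",cv2.absdiff(a0[165:300,405:470],b[165:300,405:470]).mean())
print(arm.sense()["contact_force"].round(1)); print(arm.close_job())
```

```text
scene 0.91 (array([543.5,  27.8]), array([547.1,  27.8], dtype=float32), array([ 59.8, 154.3]), -0.081) strip xy [ 3.6 -1.9]
top 0.67 (array([544.8,  26. ]), array([543.9,  26.8], dtype=float32), array([ 62.6, 131. ]), -0.078) strip xy [ 5.1 -3.7]
motion 6
door/knob change 2.124329004329004 others 2.823703703703704
[-0.1  0.6 -0.3]
the job is handed in; nothing more can be done
None
```

I rolled the white tin onto the rubber strip with shut fingertips on top, in nine short strokes of about 5–12 N. Then I lifted straight up, moved the hand clear and handed the job in at about 16 s. The verdict isn't reported, so these are my own last checks.

- **Tin position:** both cameras put it about 4–5 mm off centre lengthwise and 2–4 mm off the strip's centre line, within 0.01 rad of the strip's direction. It was still between two looks.
- **Roll:** it travelled about 180 mm, or 6 rad if it rolled without slipping. I worked this out from the distance and did not measure the angle directly.
- **Hand:** the contact force reads about zero.
- **Door:** the pixels around the door and knob show no real change since the start.
- **Cup, dispenser and cube:** each reads within about 7 mm of its first position, within the networks' scatter.
- **Pencil case:** the scene camera puts it about 7 mm from its first position, but the top camera's network missed it in the last look, so only one camera backs that.

One script error came up when the calibration was queried many times in a row. I fixed it by caching the calibration, and it did not affect the arm.

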